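# Start the twin bottle warmer on the bottle standing in it

### The arm

A 6-joint arm with a two-finger parallel gripper is mounted at the origin on the work surface. World frame = base frame: x ahead of the robot, y to its left, z up, the work surface at z = 0. Lengths are in m, angles in rad, forces in N, time in s.
With the tool pointing down it reaches from about 0.375 to 0.9 m from the base axis. Payload 3.1 kg.
Tool frame: the origin (TCP) lies between the finger pads; the fingertips stand 17 mm ahead of it and the grasp point (between the pads) lies 2 mm behind it; z points along the fingers, y is the line along which they close (so a half turn about z gives the same grasp; the last joint's range is limited). The gripper opens to 85 mm and grips with 20 to 120 N. Pads are 22 mm wide; open, the fingers measure 114 mm over their backs; the gripper's body (76 mm by 85 mm) begins 54 mm behind the grasp point. The pads swing forward as they close: fully open they stand 13 mm farther back than shut.
Start: joints at [-1.333, 0.527, 1.433, -0, 1.181, -0.178], TCP at [0.252, -0.572, 0.248] pointing down, gripper open.
Joint ranges: [-3.08, 3.08], [-0.75, 2.2], [0.22, 2.44], [-1.43, 4.57], [0, 2.65], [-2.85, 2.85]. Speed limits (rad/s): [2.79, 2.79, 3.14, 3.14, 3.14, 3.14].

### API

Orientations are given as a unit quaternion [x, y, z, w].
In Python, from station import sense, vision, order gives the robot as it stands.
- The arm moves only by the shell command python3 -m crank 'ROWS' [OPENING] [FORCE]. ROWS is JSON, a list of rows, each an object with "dp": the shift along the world's x, y, z in units of 30 mm (1.0 is 30 mm), a list of three; "angular": the turn, a rotation vector about the world's x, y, z in degrees, a list of three. In form: [{"dp": [dx, dy, dz], "angular": [ax, ay, az]}, ...]. A call has 1 to 20 rows; each row shifts and turns the commanded pose from where the row before left it; what a row does not reach is not made up. A row lasts 1/10 s, in which the tool goes at most 50 mm and 8.59 degrees, less where a joint would pass 70% of its speed; a pose out of reach is approached as far as the arm can. A call is refused whole if a number of a shift passes 1 or a number of a turn 8.59, either way. A call with a gripper value outside its range is refused whole. OPENING is the closure, from 0 (fully open) to 1 (shut), set as the call begins (- or left out, the last holds). The fingers move at their own pace and stop on an object; FORCE is the grip in N (left out, the last holds). Time passes only in rows, so rows that do not move let the fingers close. It gives the time, the measured TCP pose, the force, the opening and the grip force at its end, in the units of the state.
- sense(): the state, without advancing time (a new reading comes with each control period).
- vision.snapshot(name): name is "side" or "top"; returns a dict with "image" (384x512x3 uint8, blue, green, red), "range_z" (384x512 float32, m along the optical axis (not along the pixel's ray), 0 where there is no reading), "mtx" (3x3 intrinsics, pixels), "pose" (4x4, takes a point from camera to world coordinates). Camera axes: x right, y down, z forward; pixel columns grow to the right and rows downward; lengths in m; the calibration is good to about 2 mm. A picture is of the moment at which its call begins.
- order.sign_off(): hands the job in; it is judged then, once.
The state is a dict: "t": time; "q": joint angles; "qd": joint speeds; "tau": joint torques, N m; "tcp_pos": TCP position; "tool_rot": TCP orientation; "force": force on the tool from outside, world axes, zero at the start; "ft_torque": the same for the moment, N m; "finger_gap": opening from 0.0 (shut) to 1.0 (fully open); "gripper_force": force on a finger pad.
Only numpy, scipy, OpenCV 4.12 (cv2) and the standard library are available. Lean on these libraries where they do the work, as an engineer would, in place of code of your own. Each camera call takes 0.05 s, during which the arm holds its last target. There are 200 camera calls.

### The job

Set the twin bottle warmer going for the glass bottle that stands in one of its two wells: push down the raised front end of the mains rocker until it is fully over, then push the selector rocker fully down at the end on the same side as the bottle, then press the round start key right in and let it come back out. Only press these three controls with the fingertips: leave the heat knob as it is set, do not select the covered well, and do not lift, shift or knock over the bottle, the well cover or the things standing beside the warmer.

Things in the scene. Friction and masses are not known exactly. Their poses are not given: they have to be found in the camera images.
- warmer: grey plastic twin bottle warmer, fixed on the shelf, 200 mm deep (x), 310 wide (y), 95 high. Origin: centre of its underside; x points from the control panel back to the wells, y to its left, z up. Rear block: x -15 to +100 mm, top at z = 95 mm, with two round wells, 72 mm bore, 65 mm deep, centred at x = 42.5, y = +75 (left well) and y = -75 mm (right well)
- panel_middle (a point): middle of the sloping control panel's surface, in front of the wells: in the warmer's frame x = -57.5, y = 0, z = 60 mm. The panel is 92 mm up the slope and rises towards the wells at 0.30 rad; its outward normal is (-0.296, 0, 0.955) in the warmer's frame. The controls sit along its middle line: mains rocker at y = -100, selector 0, start key +65, heat knob +120 mm
- mains_rocker (a joint): black mains rocker at the panel's right end: paddle 44 mm long up the slope, 24 wide, top a shallow V (each half rises outwards 0.20 rad). In rad: -0.20 off, +0.20 on. Starts off, its front (lower, robot-side) end proud; pushing that end down about 7 mm turns it on, and that half then lies parallel to the panel, 6 mm above it. Takes 2 to 4 N, stays where left
- mains_front_end (a point): press point of the mains rocker, on the top face of its front end, 17 mm from the pivot line; moves with the rocker
- selector_rocker (a joint): black well selector in the panel's middle: a 44 x 24 mm V-shaped rocker like the mains one, lying left to right. In rad: about 0 in the middle (no well, as it starts), +0.20 left (+y) end fully down (left well), -0.20 right end fully down (right well). An end goes down about 3.5 mm, till its half lies parallel to the panel, 6 mm above it. Takes 2 to 4 N, stays where left
- selector_left_end (a point): press point of the selector on the top face of its left (+y) end, 17 mm from the pivot line; moves with it
- selector_right_end (a point): press point of the selector on the top face of its right (-y) end, 17 mm from the pivot line; moves with it
- start_key (a joint): the round black start key, 28 mm across, standing 10 mm out of the panel: travel in m along the panel's inward normal, 0 out, 0.005 fully in; a spring (about 1 N at first, 5 N fully in) brings it back out
- start_key_top (a point): centre of the start key's top face; moves with the key
- heat_knob_top (a point): centre of the top of the black heat knob at the left end of the panel (36 mm across, 20 mm high, with a grip bar); not to be turned
- heat_knob_pointer (a point): tip of the heat knob's grip bar, 17 mm from its axis; shows how the knob is set
- bottle_in_well: small glass baby bottle with a white screw ring, 58 mm across, 125 mm high, standing loosely in one of the two wells (either one); origin at the centre of its underside. Its top is about 155 mm above the shelf
- well_cover: flat round grey cover with a small knob, 86 mm across, lying loose on the other, unused well; origin at the centre of the disc's underside, on the warmer's top
- spare_bottle: a second, equal glass bottle standing on the shelf beside the warmer; origin at the centre of its underside
- dispenser: clear plastic formula dispenser with a white twist cap and spout, 78 mm across, 90 mm high, on the shelf beside the warmer; origin at the centre of its underside
- teat_case: blue domed silicone teat case, 62 mm across, 55 mm high, on the shelf beside the warmer; origin at the centre of its underside
- funnel: stainless steel funnel standing mouth down, 82 mm across, 86 mm high, on the shelf beside the warmer; origin at the centre of its underside
Not all that is in view belongs to the job. What is shaped like the spare_bottle but blue is not meant.

How it is judged:
By the outcome, as a careful person would: the job done as asked, in the order asked, and still so for the second after the job is handed in, with the robot touching nothing.
It also fails if it takes over 42 s, if anything falls off the work surface, if the arm or the gripper's body presses on something with over 40 N, if the wrist force passes 120 N, or if a joint passes its speed limit or range.

## Working session

There is one attempt and no reset: what is moved stays moved. The work goes in short steps, Python scripts to look and compute and a shell command to move; the robot and the scene stay as the last step left them, time stands still between calls to the robot, and variables do not carry over. Pictures are saved under pics/ and viewed, at most 10 in all, crops included, and the job is handed in when it is done.

```bash
mkdir -p pics; python3 - <<'E'
from station import sense,vision
import cv2,numpy as np
s=sense();print(s['t'],s['tcp_pos'],s['tool_rot'],s['finger_gap'])
for n in('side','top'):
    d=vision.snapshot(n);cv2.imwrite(f'pics/{n}0.png',d['image']);np.savez(f'{n}0.npz',**d);print(n,d['mtx'].round(1).tolist(),d['pose'].round(3).tolist())
E
```

```text
0.0 [ 0.25231606 -0.57106902  0.24733091] [ 9.78464729e-01  2.06411275e-01 -3.79327109e-05 -1.07653286e-03] 1.001951931943387
side [[387.6, 0.0, 256.7], [0.0, 387.6, 189.0], [0.0, 0.0, 1.0]] [[-0.999, -0.036, 0.013, 0.595], [-0.029, 0.526, -0.85, 1.002], [0.024, -0.849, -0.527, 0.624], [0.0, 0.0, 0.0, 1.0]]
top [[420.8, 0.0, 259.0], [0.0, 420.8, 190.8], [0.0, 0.0, 1.0]] [[0.007, -0.996, 0.094, 0.536], [-1.0, -0.006, 0.013, 0.082], [-0.012, -0.094, -0.996, 1.079], [0.0, 0.0, 0.0, 1.0]]
```

View pics/top0.png

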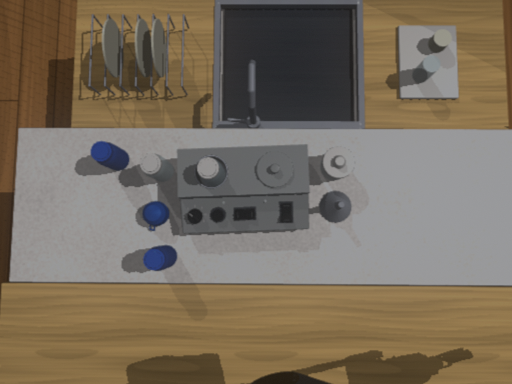

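View pics/side0.png

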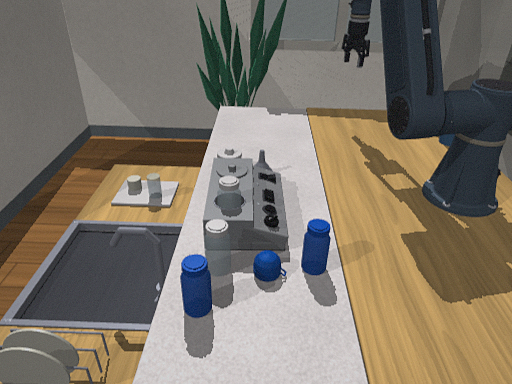

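The top picture shows the bottle in the left well (210,170) and the cover on the right one (275,170). Controls: mains (286,212), selector (245,214), start key (218,215), knob (195,216). The blue bottles, teat case and spare bottle are to the left; the dispenser and funnel are to the right.

```bash
cat > h.py <<'E'
import numpy as np,cv2
def cloud(d):
    v,u=np.mgrid[0:384,0:512]; z=d['range_z']; K=d['mtx']
    p=np.stack([(u-K[0,2])/K[0,0]*z,(v-K[1,2])/K[1,1]*z,z],-1)
    return p@d['pose'][:3,:3].T+d['pose'][:3,3]
def proj(d,P):
    c=(np.atleast_2d(P)-d['pose'][:3,3])@d['pose'][:3,:3]; q=c@d['mtx'].T; return q[:,:2]/q[:,2:]
E
python3 - <<'E'
from h import *
d=np.load('top0.npz');P=cloud(d);im=d['image']
print('shelf z',np.median(P[240:270,200:280,2]), 'rear top',np.median(P[180:190,235:250,2]))
zs=np.median(P[240:270,200:280,2])
r=np.zeros((384,512),np.uint8); r[140:200,170:320]=1
m=((abs(P[...,2]-zs-.095)<.006)&(r>0)).astype(np.uint8)
m=cv2.morphologyEx(m,cv2.MORPH_OPEN,np.ones((3,3)))
print('rear block rect',cv2.minAreaRect(P[...,:2][m>0].astype(np.float32)))
g=im.max(2); dk=((g<45)).astype(np.uint8); dk[:195]=0;dk[230:]=0;dk[:,:180]=0;dk[:,308:]=0
n,l,s,c=cv2.connectedComponentsWithStats(dk)
for i in range(1,n):
    if s[i,4]>25:
        Q=P[l==i]; print(s[i],c[i].round(1),np.median(Q,0).round(4),Q[:,2].min().round(3),Q[:,2].max().round(3))
for rr in (202,206,210,214,218,222,226): print(rr,P[rr,262:268].mean(0).round(4))
for w in ('top','side'):
    d=np.load(w+'0.npz');c=d['image'][190:245,175:315] if w=='top' else d['image'][155:255,195:295]
    cv2.imwrite(f'pics/{w}c.png',cv2.resize(c,None,fx=5,fy=5,interpolation=cv2.INTER_CUBIC))
E
```

```text
shelf z 0.000682518419899969 rear top 0.09576436962479712
rear block rect ((0.6777198314666748, 0.13436011970043182), (0.11636646836996078, 0.3100995123386383), 2.340496063232422)
[280 203  12  19 182] [285.6 212. ] [0.5806 0.0297 0.0682] 0.055 0.074
[188 209  14  15 146] [194.7 216. ] [0.569  0.2472 0.0755] 0.067 0.083
[211 209  13  13 126] [217.1 214.9] [0.5721 0.1948 0.0698] 0.055 0.076
[234 208  21  12 214] [244.  213.6] [0.5751 0.1305 0.0683] 0.056 0.076
202 [0.604  0.0812 0.069 ]
206 [0.5947 0.0811 0.0635]
210 [0.5851 0.0811 0.0624]
214 [0.5755 0.081  0.0598]
218 [0.5659 0.0809 0.0572]
222 [0.5563 0.0809 0.0532]
226 [0.5467 0.0808 0.0494]
```

View pics/topc.png

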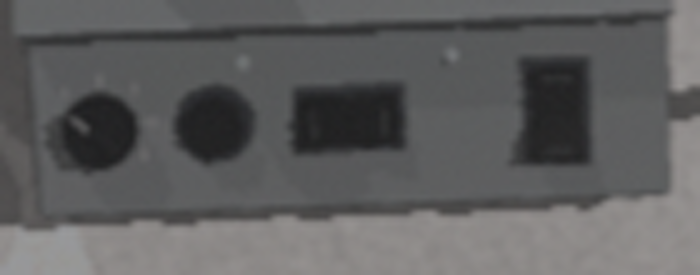

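```bash
cat >> h.py <<'E'
from scipy.spatial.transform import Rotation as R
Rw=R.from_euler('z',.05).as_matrix(); O=np.array([.6352,.1324,.0007])
N=np.array([-.296,0,.955]);U=np.array([.955,0,.296])
def tgt(s,y,up,h,tip=.017):
    "tip at panel y, up-slope offset, height above panel (mm)"
    w=np.array([-.0575,y/1e3,.06])+U*up/1e3+N*(h/1e3+tip)
    p=O+Rw@w; z=-Rw@N; yy=-Rw[:,1]; T=np.stack([np.cross(yy,z),yy,z],1)
    rv=(R.from_matrix(T)*R.from_quat(s['tool_rot']).inv()).as_rotvec(degrees=True)
    print('target',p.round(4),'units',((p-s['tcp_pos'])/.03).round(2),'rot',rv.round(1))
E
python3 - <<'E'
from h import *
from station import sense
s=sense()
tgt(s,-100,-18,40);tgt(s,-100,-18,6);print('normal units/mm',(Rw@N/30).round(4))
E
```

```text
target [0.5488 0.0279 0.1098] units [ 9.88 19.97 -4.59] rot [  3.9 -16.9 -20.8]
target [0.5588 0.0285 0.0773] units [10.22 19.99 -5.67] rot [  3.9 -16.9 -20.8]
normal units/mm [-0.0099 -0.0005  0.0318]
```

```bash
python3 -m crank '[{"dp":[0.2,0.4,0],"angular":[0,0,0]},{"dp":[0.5,1,0],"angular":[0.2,-0.9,-1.1]},{"dp":[0.5,1,0],"angular":[0.2,-0.9,-1.1]},{"dp":[0.5,1,0],"angular":[0.2,-0.9,-1.1]},{"dp":[0.5,1,0],"angular":[0.2,-0.9,-1.1]},{"dp":[0.5,1,0],"angular":[0.2,-0.9,-1.1]},{"dp":[0.5,1,0],"angular":[0.2,-0.9,-1.1]},{"dp":[0.5,1,0],"angular":[0.2,-0.9,-1.1]},{"dp":[0.5,1,0],"angular":[0.2,-0.9,-1.1]},{"dp":[0.5,1,0],"angular":[0.2,-0.9,-1.1]},{"dp":[0.5,1,0],"angular":[0.2,-0.9,-1.1]},{"dp":[0.5,1,0],"angular":[0.2,-0.9,-1.1]},{"dp":[0.5,1,0],"angular":[0.2,-0.9,-1.1]},{"dp":[0.5,1,0],"angular":[0.2,-0.9,-1.1]},{"dp":[0.5,1,0],"angular":[0.2,-0.9,-1.1]},{"dp":[0.5,1,0],"angular":[0.2,-0.9,-1.1]},{"dp":[0.5,1,0],"angular":[0.2,-0.9,-1.1]},{"dp":[0.5,1,0],"angular":[0.2,-0.9,-1.1]},{"dp":[0.3,1,0],"angular":[0.2,-0.8,-1.1]},{"dp":[0.2,0.6,0],"angular":[0.2,-0.8,-1.1]}]' 1 20
python3 - <<'E'
from h import *
from station import sense
s=sense()
tgt(s,-100,-18,40);print(s['finger_gap'],s['force'])
E
```

```text
t: 2.1
tcp_pos: [0.5278, 0.0013, 0.2482]
tool_rot: [0.988, 0.024, 0.15, -0.002]
force: [1.1, 0.0, 0.8]
finger_gap: 0.003
gripper_force: 0.0
target [0.5488 0.0279 0.1098] units [ 0.7   0.89 -4.61] rot [ 0.1 -0.   0.1]
0.0025411592433124118 [1.09425047 0.03531709 0.81457528]
```

```bash
python3 -m crank '[{"dp":[0.2,0.2,-0.5],"angular":[0,0,0]},{"dp":[0.3,0.3,-0.8],"angular":[0,0,0]},{"dp":[0.2,0.3,-0.8],"angular":[0,0,0]},{"dp":[0,0.1,-0.8],"angular":[0,0,0]},{"dp":[0,0,-0.8],"angular":[0,0,0]},{"dp":[0,0,-0.6],"angular":[0,0,0]},{"dp":[0,0,-0.3],"angular":[0,0,0]},{"dp":[0,0,0],"angular":[0,0,0]},{"dp":[0,0,0],"angular":[0,0,0]}]'
python3 - <<'E'
from h import *
from station import sense,vision
s=sense()
tgt(s,-100,-18,40);print(s['finger_gap'],s['force'])
a=vision.snapshot('top');b=vision.snapshot('side')
A=cv2.resize(a['image'][170:240,180:320],None,fx=5,fy=5,interpolation=cv2.INTER_CUBIC)
B=cv2.resize(b['image'][130:250,190:330],None,fx=5,fy=5,interpolation=cv2.INTER_CUBIC)[:350]
B=cv2.resize(b['image'][150:220,210:350],None,fx=4,fy=3.5)
cv2.imwrite('pics/m1.png',np.vstack([A,cv2.resize(B,(700,245))]))
E
```

```text
t: 3.0
tcp_pos: [0.5496, 0.0255, 0.1108]
tool_rot: [0.988, 0.024, 0.15, -0.002]
force: [0.6, -0.4, 1.3]
finger_gap: 0.003
gripper_force: 0.0
target [0.5488 0.0279 0.1098] units [-0.03  0.08 -0.03] rot [0.2 0.  0.1]
0.003497407309468421 [ 0.55513224 -0.44693636  1.25301885]
```

View pics/m1.png

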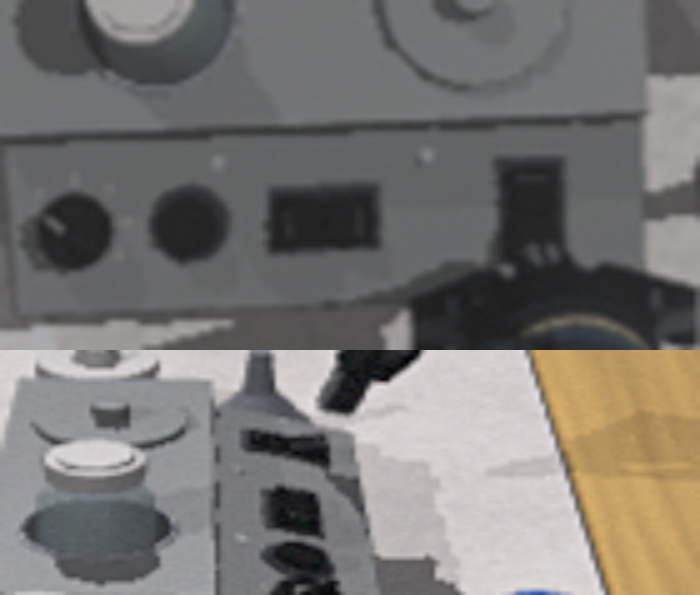

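The gripper stands over the mains rocker's front end: in the picture it covers the front of the paddle at (530,240), in line with it sideways. Descending along the normal.

```bash
python3 -m crank '[{"dp":[0.07,0.05,-0.29],"angular":[0,0,0]},{"dp":[0.08,0.03,-0.25],"angular":[0,0,0]},{"dp":[0.05,0,-0.16],"angular":[0,0,0]},{"dp":[0.02,0,-0.06],"angular":[0,0,0]},{"dp":[0,0,0],"angular":[0,0,0]}]'
python3 -m crank '[{"dp":[0.02,0,-0.064],"angular":[0,0,0]},{"dp":[0.02,0,-0.064],"angular":[0,0,0]},{"dp":[0,0,0],"angular":[0,0,0]}]'
python3 -m crank '[{"dp":[0.02,0,-0.064],"angular":[0,0,0]},{"dp":[0.02,0,-0.064],"angular":[0,0,0]},{"dp":[0,0,0],"angular":[0,0,0]}]'
python3 - <<'E'
from h import *
from station import sense
tgt(sense(),-100,-18,6)
E
```

```text
t: 3.6
tcp_pos: [0.556, 0.0277, 0.0869]
tool_rot: [0.989, 0.024, 0.149, -0.002]
force: [0.1, -0.4, -0.4]
finger_gap: 0.003
gripper_force: 0.0
t: 3.9
tcp_pos: [0.5568, 0.0277, 0.0835]
tool_rot: [0.989, 0.024, 0.149, -0.002]
force: [-1.3, -0.5, 0.3]
finger_gap: -0.001
gripper_force: 0.3
t: 4.2
tcp_pos: [0.5581, 0.0278, 0.0795]
tool_rot: [0.989, 0.024, 0.149, -0.002]
force: [-0.8, 0.3, 0.7]
finger_gap: 0.002
gripper_force: 0.5
target [0.5588 0.0285 0.0773] units [ 0.02  0.02 -0.07] rot [ 0.2 -0.   0.1]
```

```bash
python3 -m crank '[{"dp":[0.02,0,-0.064],"angular":[0,0,0]},{"dp":[0,0,0],"angular":[0,0,0]}]'
python3 -m crank '[{"dp":[0.01,0,-0.032],"angular":[0,0,0]},{"dp":[0,0,0],"angular":[0,0,0]}]'
python3 -m crank '[{"dp":[0.01,0,-0.032],"angular":[0,0,0]},{"dp":[0,0,0],"angular":[0,0,0]}]'
```

```text
t: 4.4
tcp_pos: [0.5593, 0.0277, 0.0778]
tool_rot: [0.988, 0.024, 0.15, -0.002]
force: [-0.7, -0.5, -0.8]
finger_gap: -0.002
gripper_force: 0.1
t: 4.6
tcp_pos: [0.5596, 0.0277, 0.0775]
tool_rot: [0.988, 0.024, 0.15, -0.002]
force: [-2.1, 1.5, 6.1]
finger_gap: 0.003
gripper_force: 2.9
t: 4.8
tcp_pos: [0.5596, 0.0277, 0.0774]
tool_rot: [0.988, 0.024, 0.151, -0.002]
force: [-7.2, -1.2, 12.8]
finger_gap: 0.001
gripper_force: 7.1
```

Hard stop at the predicted height. Back off and check, while moving to over the selector's left end.

```bash
python3 -m crank '[{"dp":[-0.1,0,0.3],"angular":[0,0,0]},{"dp":[-0.2,0,0.7],"angular":[0,0,0]},{"dp":[-0.2,0,0.7],"angular":[0,0,0]},{"dp":[-0.1,0,0.3],"angular":[0,0,0]},{"dp":[0,0,0],"angular":[0,0,0]}]'
python3 - <<'E'
from h import *
from station import sense,vision
s=sense();tgt(s,18,0,25)
a=vision.snapshot('top');b=vision.snapshot('side')
A=cv2.resize(a['image'][170:240,180:320],None,fx=5,fy=5,interpolation=cv2.INTER_CUBIC)
B=cv2.resize(b['image'][150:220,210:350],(700,245))
cv2.imwrite('pics/m2.png',np.vstack([A,B]))
E
```

```text
t: 5.3
tcp_pos: [0.5426, 0.0275, 0.1375]
tool_rot: [0.988, 0.024, 0.151, -0.001]
force: [-0.4, 0.5, -0.7]
finger_gap: -0.003
gripper_force: 0.0
target [0.5645 0.1469 0.1008] units [ 0.73  3.98 -1.22] rot [0.3 0.2 0.1]
```

View pics/m2.png

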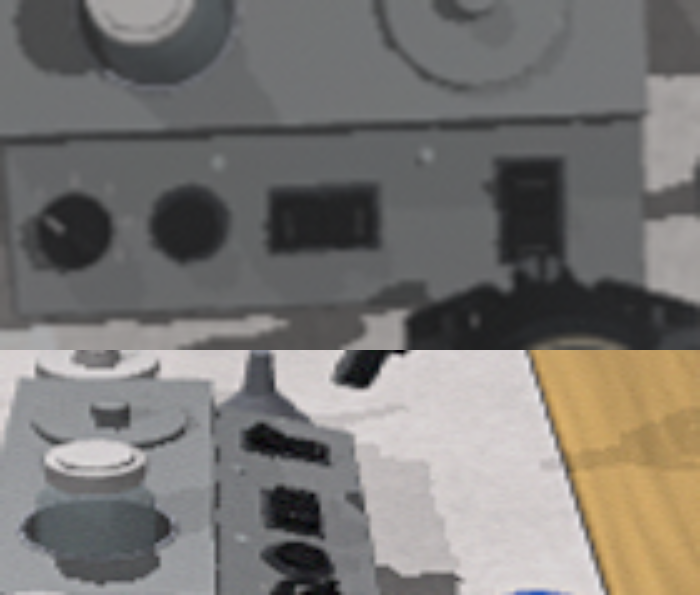

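The side view now shows the mains rocker's rear end (260,435) raised and its front end down. Next, the selector's left end.

```bash
python3 -m crank '[{"dp":[0.1,0.4,0],"angular":[0,0,0]},{"dp":[0.1,0.8,0],"angular":[0.1,0,0]},{"dp":[0.1,0.8,0],"angular":[0.1,0.1,0.1]},{"dp":[0.2,0.8,0],"angular":[0.1,0.1,0]},{"dp":[0.1,0.8,-0.3],"angular":[0,0,0]},{"dp":[0.1,0.38,-0.5],"angular":[0,0,0]},{"dp":[0.03,0,-0.4],"angular":[0,0,0]},{"dp":[0,0,0],"angular":[0,0,0]},{"dp":[0,0,0],"angular":[0,0,0]}]'
python3 - <<'E'
from h import *
from station import sense
s=sense();tgt(s,18,0,12);tgt(s,18,0,6)
E
```

```text
t: 6.3
tcp_pos: [0.5631, 0.1463, 0.099]
tool_rot: [0.989, 0.024, 0.147, -0.004]
force: [1.3, -0.6, 0.5]
finger_gap: -0.001
gripper_force: 0.0
target [0.5683 0.1471 0.0884] units [ 0.17  0.02 -0.35] rot [-0.1 -0.3  0.1]
target [0.5701 0.1472 0.0827] units [ 0.23  0.03 -0.55] rot [-0.1 -0.3  0.1]
```

```bash
python3 -m crank '[{"dp":[0.1,0.02,-0.17],"angular":[0,0,0]},{"dp":[0.07,0,-0.18],"angular":[0,-0.3,0]},{"dp":[0,0,0],"angular":[0,0,0]}]'
python3 -m crank '[{"dp":[0.02,0,-0.064],"angular":[0,0,0]},{"dp":[0.02,0,-0.064],"angular":[0,0,0]},{"dp":[0,0,0],"angular":[0,0,0]}]'
python3 -m crank '[{"dp":[0.02,0,-0.064],"angular":[0,0,0]},{"dp":[0,0,0],"angular":[0,0,0]}]'
python3 -m crank '[{"dp":[0.01,0,-0.032],"angular":[0,0,0]},{"dp":[0,0,0],"angular":[0,0,0]}]'
```

```text
t: 6.6
tcp_pos: [0.5688, 0.1472, 0.0891]
tool_rot: [0.988, 0.024, 0.15, -0.004]
force: [0.2, 1.5, -0.2]
finger_gap: -0.001
gripper_force: 0.0
t: 6.9
tcp_pos: [0.57, 0.1477, 0.0857]
tool_rot: [0.988, 0.024, 0.151, -0.004]
force: [0.4, 0.2, 0.2]
finger_gap: 0.001
gripper_force: 0.1
t: 7.1
tcp_pos: [0.5706, 0.1479, 0.0838]
tool_rot: [0.988, 0.024, 0.151, -0.004]
force: [-0.8, 0.6, 0.7]
finger_gap: 0.001
gripper_force: 0.4
t: 7.3
tcp_pos: [0.5709, 0.1478, 0.0828]
tool_rot: [0.988, 0.024, 0.151, -0.004]
force: [-0.6, 0.5, 1.8]
finger_gap: 0.002
gripper_force: 0.6
```

```bash
python3 -m crank '[{"dp":[0.01,0,-0.032],"angular":[0,0,0]},{"dp":[0,0,0],"angular":[0,0,0]}]'
python3 -m crank '[{"dp":[0.01,0,-0.032],"angular":[0,0,0]},{"dp":[0,0,0],"angular":[0,0,0]}]'
```

```text
t: 7.5
tcp_pos: [0.571, 0.1478, 0.0825]
tool_rot: [0.988, 0.024, 0.151, -0.004]
force: [-2.5, 1.8, 6.8]
finger_gap: -0.001
gripper_force: 3.8
t: 7.7
tcp_pos: [0.571, 0.1478, 0.0824]
tool_rot: [0.988, 0.024, 0.151, -0.004]
force: [-4.6, 1.6, 13.4]
finger_gap: 0.0
gripper_force: 7.4
```

Stopped hard at the predicted 6 mm. Retract and move over the start key.

```bash
python3 -m crank '[{"dp":[-0.1,0,0.3],"angular":[0,0,0]},{"dp":[-0.2,0,0.7],"angular":[0,0,0]},{"dp":[-0.2,0,0.7],"angular":[0,0,0]},{"dp":[-0.2,0,0.6],"angular":[0,0,0]},{"dp":[0,0,0],"angular":[0,0,0]},{"dp":[0,0,0],"angular":[0,0,0]}]'
python3 - <<'E'
from h import *
from station import sense,vision
s=sense();tgt(s,65,0,25)
a=vision.snapshot('top');b=vision.snapshot('side')
A=cv2.resize(a['image'][170:240,180:320],None,fx=5,fy=5,interpolation=cv2.INTER_CUBIC)
B=cv2.resize(b['image'][150:220,210:350],(700,245),interpolation=cv2.INTER_CUBIC)
cv2.imwrite('pics/m3.png',np.vstack([A,B]))
E
```

```text
t: 8.3
tcp_pos: [0.5504, 0.1476, 0.15]
tool_rot: [0.988, 0.024, 0.151, -0.004]
force: [-0.3, -0.1, 0.2]
finger_gap: 0.002
gripper_force: 0.0
target [0.5621 0.1938 0.1008] units [ 0.39  1.54 -1.64] rot [-0.1  0.1  0. ]
```

View pics/m3.png

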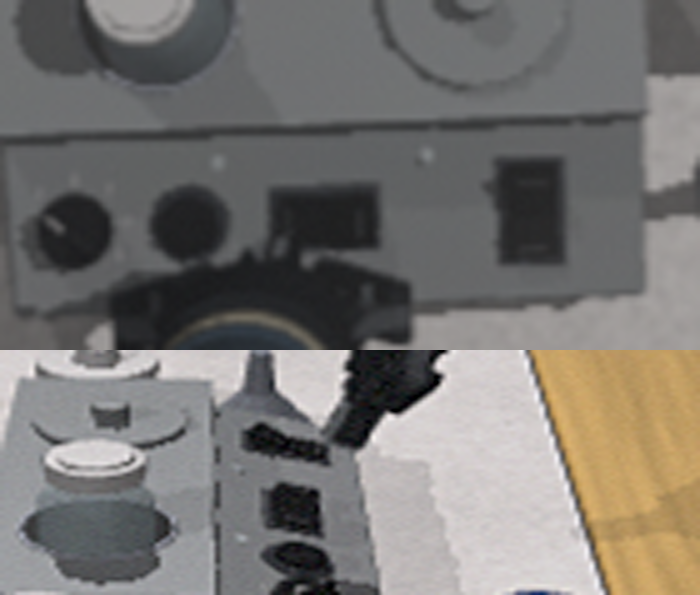

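The selector (325,215 in the top crop; 290,510 in the side crop) is in place and its force and height readings match fully down. The mains is still on and everything else is undisturbed. Now the start key.

```bash
python3 -m crank '[{"dp":[0.05,0.4,0],"angular":[0,0,0]},{"dp":[0.1,0.7,-0.2],"angular":[0,0,0]},{"dp":[0.1,0.45,-0.5],"angular":[0,0,0]},{"dp":[0.1,0,-0.6],"angular":[0,0,0]},{"dp":[0.05,0,-0.34],"angular":[0,0,0]},{"dp":[0,0,0],"angular":[0,0,0]},{"dp":[0,0,0],"angular":[0,0,0]}]'
python3 - <<'E'
from h import *
from station import sense
s=sense();tgt(s,65,0,12);tgt(s,65,0,5)
E
```

```text
t: 9.1
tcp_pos: [0.5622, 0.1938, 0.1]
tool_rot: [0.988, 0.024, 0.15, -0.004]
force: [0.7, -0.1, 0.4]
finger_gap: 0.003
gripper_force: 0.0
target [0.5659 0.194  0.0884] units [ 0.13  0.01 -0.39] rot [-0.1  0.   0.1]
target [0.568  0.1941 0.0817] units [ 0.2   0.01 -0.61] rot [-0.1  0.   0.1]
```

```bash
python3 -m crank '[{"dp":[0.07,0,-0.2],"angular":[0,0,0]},{"dp":[0.06,0,-0.19],"angular":[0,0,0]},{"dp":[0.02,0,-0.064],"angular":[0,0,0]},{"dp":[0.02,0,-0.064],"angular":[0,0,0]},{"dp":[0,0,0],"angular":[0,0,0]}]'
python3 -m crank '[{"dp":[0.02,0,-0.064],"angular":[0,0,0]},{"dp":[0,0,0],"angular":[0,0,0]}]'
python3 -m crank '[{"dp":[0.01,0,-0.032],"angular":[0,0,0]},{"dp":[0,0,0],"angular":[0,0,0]}]'
python3 -m crank '[{"dp":[0.01,0,-0.032],"angular":[0,0,0]},{"dp":[0,0,0],"angular":[0,0,0]}]'
```

```text
t: 9.6
tcp_pos: [0.5676, 0.194, 0.0851]
tool_rot: [0.988, 0.024, 0.151, -0.004]
force: [-0.3, -1.9, 1.8]
finger_gap: 0.001
gripper_force: 0.8
t: 9.8
tcp_pos: [0.5681, 0.1941, 0.0834]
tool_rot: [0.988, 0.024, 0.151, -0.004]
force: [-1.7, -0.8, 2.0]
finger_gap: 0.0
gripper_force: 1.5
t: 10.0
tcp_pos: [0.5684, 0.1941, 0.0824]
tool_rot: [0.988, 0.024, 0.151, -0.004]
force: [-1.4, -1.9, 3.9]
finger_gap: -0.004
gripper_force: 1.9
t: 10.2
tcp_pos: [0.5687, 0.1941, 0.0815]
tool_rot: [0.988, 0.024, 0.151, -0.004]
force: [-2.0, -1.7, 4.9]
finger_gap: -0.001
gripper_force: 2.6
```

```bash
python3 -m crank '[{"dp":[0.01,0,-0.032],"angular":[0,0,0]},{"dp":[0,0,0],"angular":[0,0,0]}]'
python3 -m crank '[{"dp":[0.01,0,-0.032],"angular":[0,0,0]},{"dp":[0,0,0],"angular":[0,0,0]},{"dp":[0,0,0],"angular":[0,0,0]}]'
```

```text
t: 10.4
tcp_pos: [0.5688, 0.1941, 0.0813]
tool_rot: [0.988, 0.024, 0.151, -0.004]
force: [-4.5, -1.3, 11.2]
finger_gap: -0.002
gripper_force: 5.8
t: 10.7
tcp_pos: [0.5688, 0.1942, 0.0811]
tool_rot: [0.988, 0.024, 0.151, -0.004]
force: [-6.8, -3.7, 17.3]
finger_gap: 0.001
gripper_force: 9.2
```

The key is on its stop. Release it, back off well clear, then do a depth check.

```bash
python3 -m crank '[{"dp":[-0.1,0,0.3],"angular":[0,0,0]},{"dp":[-0.3,0,0.7],"angular":[0,0,0]},{"dp":[-0.4,0,0.9],"angular":[0,0,0]},{"dp":[-0.8,0,0.9],"angular":[0,0,0]},{"dp":[-0.9,0,0.9],"angular":[0,0,0]},{"dp":[-0.9,0,0.8],"angular":[0,0,0]},{"dp":[-0.5,0,0.3],"angular":[0,0,0]},{"dp":[0,0,0],"angular":[0,0,0]},{"dp":[0,0,0],"angular":[0,0,0]}]'
python3 - <<'E'
from h import *
from station import sense,vision
a=vision.snapshot('top');b=vision.snapshot('side')
def hs(name,P):
    W=(P.reshape(-1,3)-O)@Rw-[-.0575,0,.06]; h=W@N*1e3;up=W@U*1e3;y=W[:,1]*1e3
    f=lambda u0,y0:np.round(np.median(h[(abs(up-u0)<4)&(abs(y-y0)<4)]),1)
    print(name,'mains F/R',f(-16,-100),f(16,-100),'sel L/R',f(0,16),f(0,-16),'key',f(0,65),'panel',f(0,-50))
for n,d in(('top',a),('side',b)): hs(n+' before',cloud(np.load(n+'0.npz'))); hs(n+' now',cloud(d))
A=cv2.resize(a['image'][130:250,140:360],(660,360),interpolation=cv2.INTER_CUBIC)
B=cv2.resize(b['image'][150:220,210:350],(660,230),interpolation=cv2.INTER_CUBIC)
cv2.imwrite('pics/m4.png',np.vstack([A,B]))
E
```

```text
t: 11.6
tcp_pos: [0.4529, 0.1945, 0.2235]
tool_rot: [0.988, 0.024, 0.151, -0.005]
force: [0.5, 0.3, -0.6]
finger_gap: 0.003
gripper_force: 0.0
top before mains F/R 12.3 6.0 sel L/R 9.0 10.5 key 8.4 panel 0.8
top now mains F/R 6.7 12.4 sel L/R 6.9 11.5 key 10.8 panel 0.8
side before mains F/R 12.6 5.9 sel L/R 8.7 8.4 key 10.1 panel -0.6
side now mains F/R 7.3 14.4 sel L/R 6.6 12.4 key 9.8 panel 1.1
```

View pics/m4.png

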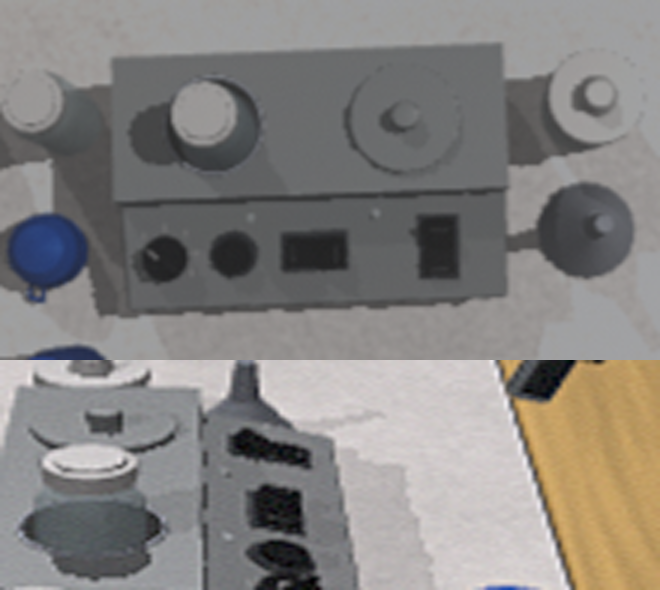

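The picture shows the mains (438,245) on, the selector (315,250) with its left end down and the key (233,253) back out. The knob (163,258), bottle, cover and neighbours are unchanged, and the arm is clear.

```bash
python3 -c "from station import order;print(order.sign_off())"
```

```text
the job is handed in; nothing more can be done
None
```

The warmer is set going for the bottle in the left well, and the job is handed in at about 12 s: mains on, selector fully down at the left end, start key pressed in and back out, and nothing else visibly moved.

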